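# Proof-pull a moulded link and hold it in the red band

## Robot

A 6-joint arm with a two-finger parallel gripper is mounted at the origin on a cart in front of the work surface, level with it; the furniture and walls round the work are solid. World frame = base frame: x ahead of the robot, y to its left, z up, the work surface at z = 0. Lengths are in m, angles in rad, forces in N, time in s.
With the tool pointing down it reaches from about 0.325 to 0.9 m from the base axis. Payload 3.5 kg.
Tool frame: the origin (TCP) lies at the very end of the fingers, on their centre line; the grasp point (between the pads) lies 19 mm behind it (env.grip_depth is the distance from the TCP to the grasp point, in m); z points along the fingers, y is the line along which they close (so a half turn about z gives the same grasp; the last joint's range is limited). The gripper opens to 85 mm and grips with 20 to 120 N. Pads are 22 mm wide; open, the fingers measure 114 mm over their backs; the gripper's body (76 mm by 85 mm) begins 54 mm behind the grasp point. The pads swing forward as they close: fully open they stand 13 mm farther back than shut.
Start: joints at [1.007, 0.276, -0.026, 1.268, 0, 1.467], TCP at [0.278, 0.56, 0.231] pointing down, gripper open.
Joint ranges: [-3.12, 3.12], [-0.85, 1.88], [-1.08, 1.24], [-1.95, 2.15], [-1.57, 1.53], [-3.14, 3.14]. Speed limits (rad/s): [2.57, 2.57, 3.14, 3.14, 3.14, 3.14].

## Interface

Orientations are given as a rotation vector (axis times angle).
In Python, from bench import env gives the robot as it stands. The module is installed in compiled form; this text tells all that it offers.
- The arm moves only by the tool arm_command, never from a script. Its argument "commands" is a list of rows, each an object of numbers: "hand": the closure, from -1 (fully open) to 1 (shut); "dx", "dy", "dz": the shift along the tool's x, y, z scaled (see below); "ax", "ay", "az": the turn, a rotation vector about the tool's x, y, z scaled (see below). A call has 1 to 5 rows; each row shifts and turns the commanded pose from where the row before left it, along the tool's axes as they then stand; what a row does not reach is not made up. The controller multiplies each number of a shift by 200 mm and each number of a turn by 0.5 rad. A row lasts 1/8 s, in which the tool goes at most 62.5 mm and 10.7 degrees, less where a joint would pass 70% of its speed; a pose out of reach is approached as far as the arm can. A call with a number of a shift or a turn outside -1 to 1 is refused whole. A call with a gripper value outside its range is refused whole. The fingers move at their own pace and stop on an object; "force" is the grip in N (left out, the last holds). Time passes only in rows, so rows that do not move let the fingers close. It gives the time, the measured TCP pose, the force, the opening and the grip force at its end, in the units of the state.
- env.state(): the state, without advancing time (a new reading comes with each control period).
- env.grab_frame(name): name is "scene" or "side" or "wrist"; returns a dict with "frame" (400x640x3 uint8, red, green, blue), "K" (3x3 intrinsics, pixels), "k1" (the pictures are not rectified: a ray, as slopes to the right and down, at radius r is drawn at 1 + k1 r^2 times it, then the intrinsics apply), "rvec" (rotation vector, rad) and "tvec" (3), from world to camera coordinates, as OpenCV has them; the wrist camera has in their place "hand_eye" (4x4, takes a point from camera to tool coordinates, whose origin is the TCP and whose axes are the flange's). Camera axes: x right, y down, z forward; pixel columns grow to the right and rows downward; lengths in m; the calibration is good to about 2 mm. A picture is of the moment at which its call begins: read the wrist's pose just before it. There is no depth.
- env.close_job(): hands the job in; it is judged then, once.
Trained networks look in the newest picture that a camera, given by its name, has taken for a name from the list of things; names that differ only in an ending like _2 or _b are one class to them, and where a whole thing is asked for, a point or a joint stands for the part that bears it (a point fixed in the world has none). Each returns a list of dicts, best first, with "p" (0 to 1); they miss things now and then, are a little off and sometimes report something else, mostly with a low value. They report only what shows in the picture. A call takes as long as a camera call.
- env.cut_out(query, camera): "region" (400x640 bool, what is visible of it) and "xy" ([column, row] in pixels, amid what is visible of it).
The state is a dict: "clock": time; "joint_positions": joint angles; "joint_vel": joint speeds; "joint_torque": joint torques, N m; "eef_pos": TCP position; "eef_rot": TCP orientation; "force": force on the tool from outside, world axes, zero at the start; "wrist_torque": the same for the moment, N m; "finger_gap": finger opening in m; "grip_force": force on a finger pad.
Only numpy, scipy, OpenCV 4.12 (cv2) and the standard library are available. Lean on these libraries where they do the work, as an engineer would, in place of code of your own. Each camera call takes 0.05 s, during which the arm holds its last target. There are 200 camera calls.

## Task

Proof-test the orange link on the bench pull tester: lay it flat with its two eyes over the two upright pins and let go of it, then take the black upright handle and draw the carriage out, through the link, until the gauge's black pointer stands in the red band, never pulling on past the band. Pull only by the handle and leave the other things on the bench alone; the program finishes while still holding the handle, with the pointer steady in the band.

Things in the scene. Friction and masses are not known exactly. Their poses are not given: they have to be found in the camera images.
- link_center (a point): Centre (half-way up) of the loose orange link: a flat dog-bone 94 mm long (this frame's y), 8 mm thick (z up), ends alike. Grasp the waist across x: 14 mm wide, 52 mm long. The round eyes are 23 mm wide, with 12 mm through holes centred 35.5 mm either side of the centre along y. About 30 g
- tester: Bench pull tester, fixed: grey base 90 mm (x) by 310 mm (y, from -165 to 145). Origin on the bench; y along its length, z up; pull direction -y. Two slides at x = 0 carry an upright 7 mm pin each, at rest at y = 35 and -35 mm; between the slides (y = -29 to 25 mm) is only a rail, top at 22 mm. Blue gauge housing at y = 53 to 143 mm, 62 mm wide, 54 mm high (red band on it to 61 mm)
- gauge_pin (a point): Foot of the gauge slide's pin, on the slide's flat top 36 mm above the bench, on which the link is to lie; the round pin top is 16 mm above this point. Axes as the tester's; moves along its -y with joint gauge_slide
- pull_pin (a point): Foot of the carriage's pin, on the carriage's flat top 36 mm above the bench, on which the link is to lie; the round pin top is 16 mm above this point. Axes as the tester's; moves along its -y with joint puller
- pull_grip (a point): Grip centre of the black upright handle on the carriage, 72 mm above the bench and 59 mm beyond the carriage's pin. The handle is a plate 14 mm thick along the tester's y (pinch it so, from above), 36 mm wide along x; it stands free from 42 to 90 mm above the bench. Axes as the tester's
- puller (a joint): Carriage travel, m: 0 at rest, grows as the handle is drawn along the tester's -y, at most 0.050. A light spring (about 2 N at rest, 60 N/m) draws it back when let go. With the link on, the first 6 mm or so only take up the slack of the eyes
- gauge_slide (a joint): Travel of the sprung gauge slide and its pointer, m: 0 at rest, at most 0.040, grows along the tester's -y as the link pulls it; spring about 3.5 N at rest plus 350 N/m. It moves as far as the carriage does once the slack is taken up
- gauge_index (a point): Tip of the gauge's black pointer, over the white scale on the blue housing; axes as the tester's
- band (a joint): Setting of the red band, m: the gauge travel at which the pointer stands in the middle of the band (0.012 to 0.028). The band is set beforehand and stays where it is
- band_mid (a point): Middle of the red band's 8 mm width (along the tester's y), at the pointer's height; axes as the tester's. The pointer is in the band when gauge_index lies within 4 mm of this along y
- plug_gauge: Bystander: double-ended steel plug gauge with black hexagon grip, 84 mm long along its y, 14 mm high, lying loose
- ring_gauge: Bystander: steel ring gauge, 39 mm across, 17 mm high, loose
- oil_bottle: Bystander: amber oil bottle with red tip, 35 mm across, 116 mm high, standing loose

How it is judged:
By the outcome, as a careful person would: the job done as asked, in the order asked, and still so for the second after the job is handed in, while the arm keeps its last pose, push and grip.
It also fails if it takes over 54 s, if anything falls off the work surface, if the arm or the gripper's body presses on something with over 40 N, if the wrist force passes 120 N, or if a joint passes its speed limit or range.

## Working session

There is one attempt and no reset: what is moved stays moved. The work goes in short steps, Python scripts to look and compute and a tool call to move; the robot and the scene stay as the last step left them, time stands still between calls to the robot, and variables do not carry over. Pictures are saved under pics/ and viewed, at most 10 in all, crops included, and the job is handed in when it is done.

Besides the shell and the picture viewer there is one more tool, called after "Emit:" in YAML: its name, and indented under it one key for each argument. arm_command: Moves the arm, as the interface text tells. Its arguments: {"type":"object","properties":{"commands":{"type":"array","items":{"type":"object","properties":{"hand":{"type":"number"},"dx":{"type":"number"},"dy":{"type":"number"},"dz":{"type":"number"},"ax":{"type":"number"},"ay":{"type":"number"},"az":{"type":"number"}}}},"force":{"type":"number"}},"required":["commands"]}

```bash
mkdir -p pics; cat > h.py <<'E'
import numpy as np, cv2
from bench import env
from scipy.spatial.transform import Rotation as R
def shot(n):
    s=env.state(); f=env.grab_frame(n)
    if n=="wrist":
        T=np.eye(4);T[:3,:3]=R.from_rotvec(s["eef_rot"]).as_matrix();T[:3,3]=s["eef_pos"]
        M=np.linalg.inv(T@np.array(f["hand_eye"]))
    else:
        M=np.eye(4);M[:3,:3]=R.from_rotvec(np.ravel(f["rvec"])).as_matrix();M[:3,3]=np.ravel(f["tvec"])
    f["M"]=M; return f
def proj(f,P):
    p=(f["M"][:3,:3]@np.atleast_2d(P).T).T+f["M"][:3,3]
    u=p[:,:2]/p[:,2:]; u=u*(1+f["k1"]*(u**2).sum(1,keepdims=True))
    K=np.array(f["K"]); return u*[K[0,0],K[1,1]]+K[:2,2]
def back(f,px,z):
    K=np.array(f["K"]); d=(np.atleast_2d(px)-K[:2,2])/[K[0,0],K[1,1]]; u=d.copy()
    for _ in range(20): u=d/(1+f["k1"]*(u**2).sum(1,keepdims=True))
    r=np.c_[u,np.ones(len(u))]@f["M"][:3,:3]; c=-f["M"][:3,:3].T@f["M"][:3,3]
    return c+r*((z-c[2])/r[:,2])[:,None]
def save(f,name,crop=None,sc=1):
    im=cv2.cvtColor(f["frame"],cv2.COLOR_RGB2BGR)
    if crop: im=im[crop[1]:crop[3],crop[0]:crop[2]]
    cv2.imwrite("pics/"+name,cv2.resize(im,None,fx=sc,fy=sc,interpolation=cv2.INTER_CUBIC))
E
python3 - <<'E'
from h import *
s=env.state();print(s["eef_pos"],s["eef_rot"],s["finger_gap"],env.grip_depth)
Z={"link_center":.004,"tester":.02,"gauge_pin":.036,"pull_pin":.036,"pull_grip":.072,"band_mid":.061,"gauge_index":.061,"plug_gauge":.007,"ring_gauge":.008,"oil_bottle":.05}
ims=[]
for c in ("scene","side"):
    f=shot(c);ims.append(f["frame"])
    for q,z in Z.items():
        for r in env.cut_out(q,c)[:2]: print(c,q,round(r["p"],2),np.round(r["xy"]),int(r["region"].sum()),back(f,r["xy"],z).round(3))
    save(f,c+"0.png")
E
```

```text
[0.27748316 0.55915449 0.23018119] [-0.71722976 -3.05787548  0.00325045] 0.08545880585900731 0.0187
scene link_center 0.84 [237. 286.] 312 [[0.456 0.283 0.004]]
scene tester 0.65 [310. 226.] 3084 [[0.522 0.039 0.02 ]]
scene gauge_pin 0.52 [436. 203.] 64 [[ 0.381 -0.286  0.036]]
scene pull_pin 0.64 [332. 215.] 521 [[ 0.51  -0.022  0.036]]
scene pull_grip 0.73 [335. 209.] 603 [[ 0.484 -0.013  0.072]]
scene gauge_index 0.62 [306. 225.] 32 [[0.485 0.077 0.061]]
scene plug_gauge 0.6 [435. 206.] 94 [[ 0.4   -0.314  0.007]]
scene ring_gauge 0.54 [217. 243.] 200 [[0.622 0.259 0.008]]
scene oil_bottle 0.76 [178. 235.] 390 [[0.655 0.338 0.05 ]]
side link_center 0.63 [309. 309.] 258 [[0.458 0.265 0.004]]
side tester 0.82 [308. 254.] 1319 [[0.52  0.115 0.02 ]]
side tester 0.6 [307. 309.] 252 [[0.455 0.282 0.02 ]]
side pull_pin 0.71 [241. 284.] 220 [[0.615 0.273 0.036]]
side pull_pin 0.42 [318. 223.] 49 [[0.533 0.    0.036]]
side ring_gauge 0.48 [239. 286.] 226 [[0.633 0.257 0.008]]
side oil_bottle 0.84 [202. 290.] 477 [[0.676 0.329 0.05 ]]
```

View pics/scene0.png

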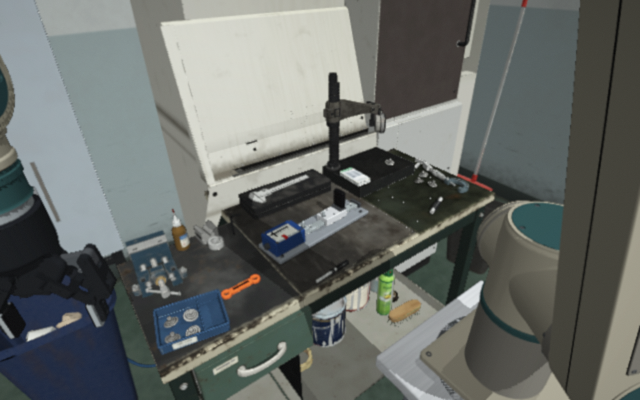

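View pics/side0.png

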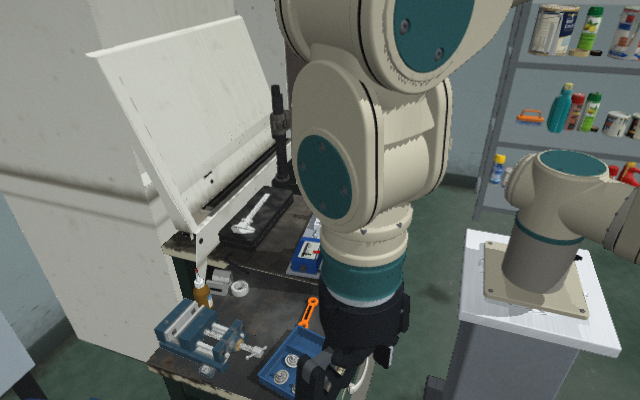

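The link lies at about (240,287) in the scene view. The tester runs from the gauge (283,236) to the handle (340,200), so the pull is roughly along world -y. Next I'll bring the wrist camera over them.

```bash
cat >> h.py <<'E'
def plan(pos,yaw=None,n=None,step=.05):
    """tool-down goal; yaw = world angle of tool y axis (mod pi); prints rows"""
    s=env.state(); p=np.array(s["eef_pos"]); r=R.from_rotvec(s["eef_rot"])
    pos=np.array(pos,float)
    ty=r.as_matrix()[:,1]; cur=np.arctan2(ty[1],ty[0])
    if yaw is None: yaw=cur
    d=(yaw-cur+np.pi/2)%np.pi-np.pi/2
    y=cur+d; Y=np.array([np.cos(y),np.sin(y),0]); Zz=np.array([0,0,-1.]); X=np.cross(Y,Zz)
    goal=R.from_matrix(np.c_[X,Y,Zz]); rv=(r.inv()*goal).as_rotvec()
    if n is None: n=int(max(1,np.ceil(np.linalg.norm(pos-p)/step),np.ceil(np.linalg.norm(rv)/.15)))
    q=r
    print("n",n,"turn",rv.round(3),"dist",(pos-p).round(4),"j",np.round(s["joint_positions"],2))
    for i in range(n):
        v=q.inv().apply((pos-p)/(n-i))/.2
        w=rv/n/.5
        k=3
        v=v.round(k);w=w.round(k)
        print(dict(zip(("dx","dy","dz","ax","ay","az"),[float(a) for a in (*v,*w)])))
        p=p+q.apply(v*.2); q=q*R.from_rotvec(w*.5)
E
python3 - <<'E'
from h import *
f=shot("wrist");print(np.array(f["hand_eye"]).round(3),np.array(f["K"])[0,0])
f=shot("scene");env.cut_out
for r in env.cut_out("link_center","scene")[:1]:
    ys,xs=np.nonzero(r["region"]);P=back(f,np.c_[xs,ys],.004)[:,:2]
    c=P.mean(0);w,v=np.linalg.eigh(np.cov((P-c).T));print(c,v[:,1],np.degrees(np.arctan2(v[1,1],v[0,1])))
plan([.45,.20,.34])
E
```

```text
[[ 0.    -0.954 -0.3    0.077]
 [ 1.     0.    -0.    -0.   ]
 [ 0.    -0.3    0.954 -0.144]
 [ 0.     0.     0.     1.   ]] 345.6521074064189
[0.45085681 0.27556117] [-0.07174066  0.99742332] 94.11397087630105
n 9 turn [-0. -0. -0.] dist [ 0.1721 -0.3598  0.1087] j [ 1.01  0.28 -0.03  1.27  0.    1.47]
{'dx': -0.175, 'dy': -0.137, 'dz': -0.06, 'ax': -0.0, 'ay': -0.0, 'az': -0.0}
{'dx': -0.174, 'dy': -0.136, 'dz': -0.06, 'ax': -0.0, 'ay': -0.0, 'az': -0.0}
{'dx': -0.175, 'dy': -0.137, 'dz': -0.06, 'ax': -0.0, 'ay': -0.0, 'az': -0.0}
{'dx': -0.174, 'dy': -0.136, 'dz': -0.061, 'ax': -0.0, 'ay': -0.0, 'az': -0.0}
{'dx': -0.175, 'dy': -0.137, 'dz': -0.06, 'ax': -0.0, 'ay': -0.0, 'az': -0.0}
{'dx': -0.174, 'dy': -0.136, 'dz': -0.061, 'ax': -0.0, 'ay': -0.0, 'az': -0.0}
{'dx': -0.175, 'dy': -0.137, 'dz': -0.06, 'ax': -0.0, 'ay': -0.0, 'az': -0.0}
{'dx': -0.174, 'dy': -0.136, 'dz': -0.061, 'ax': -0.0, 'ay': -0.0, 'az': -0.0}
{'dx': -0.175, 'dy': -0.137, 'dz': -0.06, 'ax': -0.0, 'ay': -0.0, 'az': -0.0}
```

Emit:
arm_command:
  commands:
    - {"hand": -1, "dx": -0.175, "dy": -0.137, "dz": -0.06}
    - {"hand": -1, "dx": -0.175, "dy": -0.137, "dz": -0.06}
    - {"hand": -1, "dx": -0.175, "dy": -0.137, "dz": -0.06}
    - {"hand": -1, "dx": -0.175, "dy": -0.137, "dz": -0.06}
    - {"hand": -1, "dx": -0.175, "dy": -0.137, "dz": -0.06}

```text
invalid input at $.commands[0]: expected keys hand, dx, dy, dz, ax, ay, az
```

Emit:
arm_command:
  commands:
    - {"hand": -1, "dx": -0.175, "dy": -0.137, "dz": -0.06}
    - {"hand": -1, "dx": -0.175, "dy": -0.137, "dz": -0.06}
    - {"hand": -1, "dx": -0.175, "dy": -0.137, "dz": -0.06}
    - {"hand": -1, "dx": -0.175, "dy": -0.137, "dz": -0.06}
    - {"hand": -1}

```text
invalid input at $.commands[0]: expected keys hand, dx, dy, dz, ax, ay, az
```

```bash
cat > look.py <<'E'
from h import *
import sys
Z={"link_center":.008,"tester":.02,"gauge_pin":.052,"pull_pin":.052,"pull_grip":.09,"band_mid":.061,"gauge_index":.061,"plug_gauge":.007,"ring_gauge":.008}
s=env.state();print(np.round(s["eef_pos"],4),np.round(s["joint_positions"],2))
f=shot("wrist")
for q,z in Z.items():
    for r in env.cut_out(q,"wrist")[:2]: print(q,round(r["p"],2),np.round(r["xy"],1),int(r["region"].sum()),back(f,r["xy"],z).round(4))
save(f,sys.argv[1],sc=1.25)
E
python3 look.py w1.png
```

```text
[0.2779 0.5598 0.2313] [ 1.01  0.28 -0.03  1.27  0.    1.47]
```

View pics/w1.png

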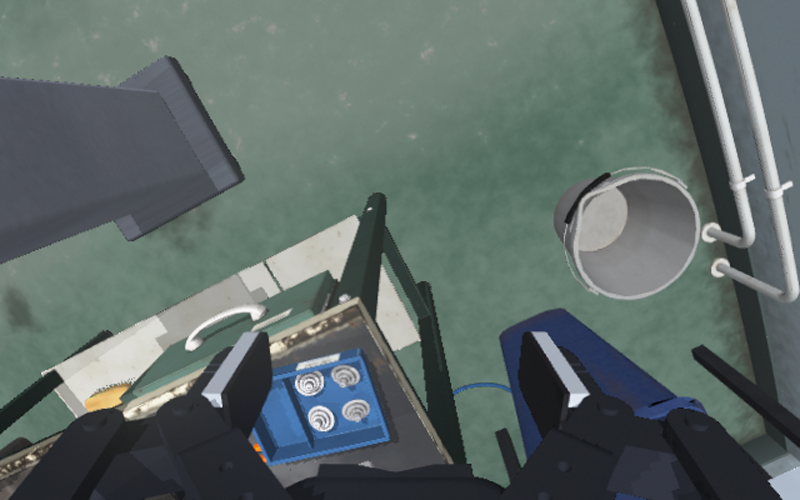

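The picture shows only the tray and the floor: the move was refused because every row needs all the keys. I'll resend it in full.

Emit:
arm_command:
  commands:
    - {"hand": -1, "dx": -0.175, "dy": -0.137, "dz": -0.06, "ax": 0, "ay": 0, "az": 0}
    - {"hand": -1, "dx": -0.175, "dy": -0.137, "dz": -0.06, "ax": 0, "ay": 0, "az": 0}
    - {"hand": -1, "dx": -0.175, "dy": -0.137, "dz": -0.06, "ax": 0, "ay": 0, "az": 0}
    - {"hand": -1, "dx": -0.175, "dy": -0.137, "dz": -0.06, "ax": 0, "ay": 0, "az": 0}
    - {"hand": -1, "dx": -0.175, "dy": -0.137, "dz": -0.06, "ax": 0, "ay": 0, "az": 0}

```text
clock: 2.38
eef_pos: [0.3742, 0.358, 0.2919]
eef_rot: [0.717, 3.058, 0.001]
force: [0.4, 0.5, 0.7]
finger_gap: 0.0857
grip_force: 0.0
```

Emit:
arm_command:
  commands:
    - {"hand": -1, "dx": -0.175, "dy": -0.137, "dz": -0.06, "ax": 0, "ay": 0, "az": 0}
    - {"hand": -1, "dx": -0.175, "dy": -0.137, "dz": -0.06, "ax": 0, "ay": 0, "az": 0}
    - {"hand": -1, "dx": -0.175, "dy": -0.137, "dz": -0.06, "ax": 0, "ay": 0, "az": 0}
    - {"hand": -1, "dx": -0.175, "dy": -0.137, "dz": -0.06, "ax": 0, "ay": 0, "az": 0}
    - {"hand": -1, "dx": 0, "dy": 0, "dz": 0, "ax": 0, "ay": 0, "az": 0}

```text
clock: 3.0
eef_pos: [0.4521, 0.1969, 0.3405]
eef_rot: [0.724, 3.055, 0.001]
force: [0.5, 0.3, 0.0]
finger_gap: 0.0856
grip_force: 0.0
```

```bash
python3 look.py w2.png
```

```text
[0.4521 0.1969 0.3405] [ 0.28 -0.   -0.12  1.45 -0.    0.75]
link_center 0.96 [370.  126.1] 709 [[0.4525 0.279  0.008 ]]
link_center 0.27 [255.5 232.3] 324 [[0.5179 0.0637 0.008 ]]
tester 0.89 [249.2 232.9] 10068 [[0.5112 0.0592 0.02  ]]
tester 0.56 [252.5 235.9] 278 [[0.5174 0.0612 0.02  ]]
gauge_pin 0.66 [254.9 240.7] 264 [[0.5157 0.0723 0.052 ]]
pull_pin 0.6 [197.1 260.4] 1031 [[ 0.5056 -0.0154  0.052 ]]
pull_grip 0.71 [200.4 267. ] 932 [[0.5046 0.005  0.09  ]]
band_mid 0.42 [286.5 200. ] 73 [[0.4818 0.1401 0.061 ]]
gauge_index 0.51 [249.6 232.5] 338 [[0.4996 0.0752 0.061 ]]
plug_gauge 0.87 [ 16.8 266.7] 364 [[ 0.3961 -0.3203  0.007 ]]
ring_gauge 0.85 [405.3 242.5] 507 [[0.6336 0.2569 0.008 ]]
```

View pics/w2.png

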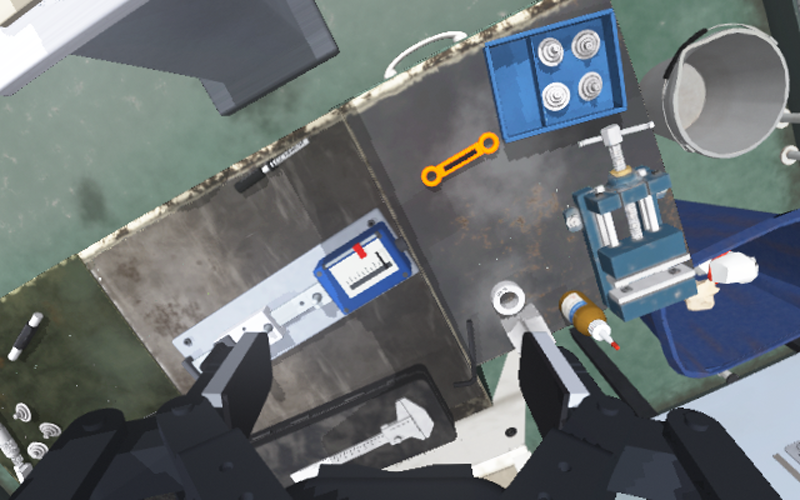

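The wrist view shows the link eyes at (431,176) and (489,143) in the enlarged picture. The tester runs from (185,345) up to the gauge at (365,265), with the red band on its scale at (360,252). The pen, tray and ring are all clear of the link.

```bash
cat > link.py <<'E'
from h import *
def link(zt=.008):
    f=shot("wrist")
    r=env.cut_out("link_center","wrist")[0]
    hsv=cv2.cvtColor(f["frame"],cv2.COLOR_RGB2HSV)
    m=((hsv[...,0]>5)&(hsv[...,0]<22)&(hsv[...,1]>150)&(hsv[...,2]>120))
    m&=cv2.dilate(r["region"].astype(np.uint8),np.ones((9,9)))>0
    ys,xs=np.nonzero(m);P=back(f,np.c_[xs,ys],zt)[:,:2]
    (c,wh,a)=cv2.minAreaRect((P*1000).astype(np.float32))
    w,v=np.linalg.eigh(np.cov((P-P.mean(0)).T)); ang=np.arctan2(v[1,1],v[0,1])
    print("p",r["p"],"mean",P.mean(0).round(4),"rect",np.round(c,1),np.round(wh,1),"ang",np.degrees(ang)%180)
    return f,P.mean(0),ang
E
python3 - <<'E'
from link import *
f,c,a=link()
print(back(f,np.array([[431,176],[489,143]])/1.25,.008))
plan([c[0],c[1],.20],a+np.pi/2)
E
```

```text
p 0.74 mean [0.4531 0.2746] rect [452.6 275. ] [23.  93.3] ang 94.52281810773222
[[0.45173873 0.24226681 0.008     ]
 [0.44717612 0.31315142 0.008     ]]
n 7 turn [-0.    -0.     1.032] dist [ 0.0029  0.0753 -0.1392] j [ 0.29 -0.   -0.12  1.45 -0.    0.75]
{'dx': 0.022, 'dy': 0.049, 'dz': 0.099, 'ax': -0.0, 'ay': -0.0, 'az': 0.295}
{'dx': 0.029, 'dy': 0.045, 'dz': 0.1, 'ax': -0.0, 'ay': -0.0, 'az': 0.295}
{'dx': 0.035, 'dy': 0.041, 'dz': 0.099, 'ax': -0.0, 'ay': -0.0, 'az': 0.295}
{'dx': 0.041, 'dy': 0.035, 'dz': 0.1, 'ax': -0.0, 'ay': -0.0, 'az': 0.295}
{'dx': 0.046, 'dy': 0.029, 'dz': 0.099, 'ax': -0.0, 'ay': -0.0, 'az': 0.295}
{'dx': 0.049, 'dy': 0.021, 'dz': 0.1, 'ax': -0.0, 'ay': -0.0, 'az': 0.295}
{'dx': 0.052, 'dy': 0.014, 'dz': 0.099, 'ax': -0.0, 'ay': -0.0, 'az': 0.295}
```

Emit:
arm_command:
  commands:
    - {"hand": 0.1, "dx": 0.022, "dy": 0.049, "dz": 0.1, "ax": 0, "ay": 0, "az": 0.295}
    - {"hand": 0.1, "dx": 0.029, "dy": 0.045, "dz": 0.1, "ax": 0, "ay": 0, "az": 0.295}
    - {"hand": 0.1, "dx": 0.035, "dy": 0.041, "dz": 0.1, "ax": 0, "ay": 0, "az": 0.295}
    - {"hand": 0.1, "dx": 0.041, "dy": 0.035, "dz": 0.1, "ax": 0, "ay": 0, "az": 0.295}
    - {"hand": 0.1, "dx": 0.046, "dy": 0.029, "dz": 0.1, "ax": 0, "ay": 0, "az": 0.295}

```text
clock: 4.22
eef_pos: [0.4526, 0.2532, 0.2387]
eef_rot: [1.778, 2.59, 0.0]
force: [1.0, -0.5, 0.0]
finger_gap: 0.0384
grip_force: 0.0
```

Emit:
arm_command:
  commands:
    - {"hand": 0.1, "dx": 0.049, "dy": 0.021, "dz": 0.1, "ax": 0, "ay": 0, "az": 0.295}
    - {"hand": 0.1, "dx": 0.052, "dy": 0.014, "dz": 0.1, "ax": 0, "ay": 0, "az": 0.295}
    - {"hand": 0.1, "dx": 0, "dy": 0, "dz": 0, "ax": 0, "ay": 0, "az": 0}

```text
clock: 4.6
eef_pos: [0.452, 0.274, 0.1976]
eef_rot: [-2.129, -2.308, 0.006]
force: [0.5, 0.1, 0.6]
finger_gap: 0.0383
grip_force: 0.0
```

```bash
python3 - <<'E'
from link import *
f,c,a=link(); save(f,"w3.png")
plan([c[0],c[1],.10],a+np.pi/2)
plan([c[0],c[1],.004],a+np.pi/2)
print(env.state()["finger_gap"])
E
```

```text
p 0.93 mean [0.454  0.2748] rect [453.3 276.2] [22.4 92.7] ang 93.7332651706399
n 2 turn [0.    0.    0.015] dist [ 0.0005  0.0007 -0.0997] j [ 0.42  0.13 -0.28  1.16 -0.    1.91]
{'dx': 0.002, 'dy': 0.001, 'dz': 0.249, 'ax': 0.0, 'ay': 0.0, 'az': 0.015}
{'dx': 0.002, 'dy': 0.002, 'dz': 0.249, 'ax': 0.0, 'ay': 0.0, 'az': 0.015}
n 4 turn [0.    0.    0.015] dist [ 0.0005  0.0007 -0.1957] j [ 0.42  0.13 -0.28  1.16 -0.    1.91]
{'dx': 0.001, 'dy': 0.001, 'dz': 0.245, 'ax': 0.0, 'ay': 0.0, 'az': 0.007}
{'dx': 0.001, 'dy': 0.001, 'dz': 0.244, 'ax': 0.0, 'ay': 0.0, 'az': 0.007}
{'dx': 0.001, 'dy': 0.0, 'dz': 0.245, 'ax': 0.0, 'ay': 0.0, 'az': 0.007}
{'dx': 0.001, 'dy': 0.001, 'dz': 0.244, 'ax': 0.0, 'ay': 0.0, 'az': 0.007}
0.03861828994392381
```

Emit:
arm_command:
  commands:
    - {"hand": 0.1, "dx": 0.003, "dy": 0.003, "dz": 0.245, "ax": 0, "ay": 0, "az": 0.015}
    - {"hand": 0.1, "dx": 0.003, "dy": 0.002, "dz": 0.245, "ax": 0, "ay": 0, "az": 0.015}
    - {"hand": 0.1, "dx": 0, "dy": 0, "dz": 0.245, "ax": 0, "ay": 0, "az": 0}
    - {"hand": 0.1, "dx": 0, "dy": 0, "dz": 0.14, "ax": 0, "ay": 0, "az": 0}
    - {"hand": 0.1, "dx": 0, "dy": 0, "dz": 0.08, "ax": 0, "ay": 0, "az": 0}

```text
clock: 5.32
eef_pos: [0.4545, 0.2751, 0.0078]
eef_rot: [-2.15, -2.291, 0.0]
force: [0.4, -0.3, -0.5]
finger_gap: 0.0384
grip_force: 0.0
```

Emit:
arm_command:
  commands:
    - {"hand": 1, "dx": 0, "dy": 0, "dz": 0, "ax": 0, "ay": 0, "az": 0}
    - {"hand": 1, "dx": 0, "dy": 0, "dz": 0, "ax": 0, "ay": 0, "az": 0}
    - {"hand": 1, "dx": 0, "dy": 0, "dz": 0, "ax": 0, "ay": 0, "az": 0}
    - {"hand": 1, "dx": 0, "dy": 0, "dz": 0, "ax": 0, "ay": 0, "az": 0}
  force: 40

```text
clock: 5.82
eef_pos: [0.4551, 0.2758, 0.0093]
eef_rot: [2.15, 2.289, 0.003]
force: [-0.7, -0.2, 0.1]
finger_gap: 0.0001
grip_force: 0.0
```

Emit:
arm_command:
  commands:
    - {"hand": 0.1, "dx": 0, "dy": 0, "dz": 0, "ax": 0, "ay": 0, "az": 0}
    - {"hand": 0.1, "dx": 0, "dy": 0, "dz": 0, "ax": 0, "ay": 0, "az": 0}
    - {"hand": 0.1, "dx": 0, "dy": 0, "dz": 0, "ax": 0, "ay": 0, "az": 0}
    - {"hand": 0.1, "dx": 0, "dy": 0, "dz": 0.03, "ax": 0, "ay": 0, "az": 0}

```text
clock: 6.32
eef_pos: [0.4548, 0.2756, 0.0025]
eef_rot: [2.151, 2.289, 0.002]
force: [0.6, 0.5, -0.1]
finger_gap: 0.0385
grip_force: 0.0
```

```bash
python3 - <<'E'
from link import *
s=env.state();print(s["eef_pos"],s["force"],s["finger_gap"])
f,c,a=link()
T=R.from_rotvec(s["eef_rot"]).as_matrix();print("tool axes",T.round(3).tolist())
E
```

```text
[0.45477809 0.27561778 0.00246424] [ 0.6445015   0.48916299 -0.14201195] 0.038539637040292805
p 0.77 mean [0.4539 0.2768] rect [453.6 276.9] [22.2 91.7] ang 94.13648366412104
tool axes [[-0.062, 0.998, 0.001], [0.998, 0.062, 0.0], [0.0, 0.001, -1.0]]
```

Emit:
arm_command:
  commands:
    - {"hand": 1, "dx": 0.005, "dy": 0, "dz": 0, "ax": 0, "ay": 0, "az": 0}
    - {"hand": 1, "dx": 0, "dy": 0, "dz": 0, "ax": 0, "ay": 0, "az": 0}
    - {"hand": 1, "dx": 0, "dy": 0, "dz": 0, "ax": 0, "ay": 0, "az": 0}
    - {"hand": 1, "dx": 0, "dy": 0, "dz": 0, "ax": 0, "ay": 0, "az": 0}
  force: 40

```text
clock: 6.92
eef_pos: [0.4542, 0.2764, 0.0023]
eef_rot: [2.151, 2.29, 0.0]
force: [0.5, -0.9, -0.4]
finger_gap: 0.012
grip_force: 39.0
```

```bash
python3 - <<'E'
from h import *
plan([.454,.276,.24])
plan([.505,-.01,.24],step=.055)
E
```

```text
n 5 turn [ 0. -0.  0.] dist [-2.000e-04 -4.000e-04  2.377e-01] j [ 0.43  0.34 -0.48  0.75  0.    1.93]
{'dx': -0.0, 'dy': -0.0, 'dz': -0.238, 'ax': 0.0, 'ay': -0.0, 'az': 0.0}
{'dx': -0.0, 'dy': -0.0, 'dz': -0.238, 'ax': 0.0, 'ay': -0.0, 'az': 0.0}
{'dx': -0.001, 'dy': -0.0, 'dz': -0.237, 'ax': 0.0, 'ay': -0.0, 'az': 0.0}
{'dx': -0.0, 'dy': -0.001, 'dz': -0.238, 'ax': 0.0, 'ay': -0.0, 'az': 0.0}
{'dx': -0.001, 'dy': -0.0, 'dz': -0.237, 'ax': 0.0, 'ay': -0.0, 'az': 0.0}
n 7 turn [ 0. -0.  0.] dist [ 0.0508 -0.2864  0.2377] j [ 0.43  0.34 -0.48  0.75  0.    1.93]
{'dx': -0.206, 'dy': 0.023, 'dz': -0.17, 'ax': 0.0, 'ay': -0.0, 'az': 0.0}
{'dx': -0.207, 'dy': 0.023, 'dz': -0.17, 'ax': 0.0, 'ay': -0.0, 'az': 0.0}
{'dx': -0.206, 'dy': 0.024, 'dz': -0.17, 'ax': 0.0, 'ay': -0.0, 'az': 0.0}
{'dx': -0.207, 'dy': 0.023, 'dz': -0.17, 'ax': 0.0, 'ay': -0.0, 'az': 0.0}
{'dx': -0.206, 'dy': 0.024, 'dz': -0.169, 'ax': 0.0, 'ay': -0.0, 'az': 0.0}
{'dx': -0.207, 'dy': 0.023, 'dz': -0.17, 'ax': 0.0, 'ay': -0.0, 'az': 0.0}
{'dx': -0.206, 'dy': 0.024, 'dz': -0.169, 'ax': 0.0, 'ay': -0.0, 'az': 0.0}
```

Emit:
arm_command:
  commands:
    - {"hand": 1, "dx": 0, "dy": 0, "dz": -0.2, "ax": 0, "ay": 0, "az": 0}
    - {"hand": 1, "dx": 0, "dy": 0, "dz": -0.25, "ax": 0, "ay": 0, "az": 0}
    - {"hand": 1, "dx": 0, "dy": 0, "dz": -0.25, "ax": 0, "ay": 0, "az": 0}
    - {"hand": 1, "dx": -0.1, "dy": 0.01, "dz": -0.2, "ax": 0, "ay": 0, "az": 0}
    - {"hand": 1, "dx": -0.2, "dy": 0.02, "dz": -0.15, "ax": 0, "ay": 0, "az": 0}

```text
clock: 7.55
eef_pos: [0.4647, 0.2173, 0.2147]
eef_rot: [2.147, 2.291, 0.004]
force: [0.9, 0.0, -0.3]
finger_gap: 0.0116
grip_force: 39.1
```

Emit:
arm_command:
  commands:
    - {"hand": 1, "dx": -0.25, "dy": 0.03, "dz": -0.1, "ax": 0, "ay": 0, "az": 0}
    - {"hand": 1, "dx": -0.25, "dy": 0.03, "dz": -0.04, "ax": 0, "ay": 0, "az": 0}
    - {"hand": 1, "dx": -0.25, "dy": 0.03, "dz": 0, "ax": 0, "ay": 0, "az": 0}
    - {"hand": 1, "dx": -0.25, "dy": 0.03, "dz": 0, "ax": 0, "ay": 0, "az": 0}
    - {"hand": 1, "dx": -0.15, "dy": 0.014, "dz": 0, "ax": 0, "ay": 0, "az": 0}

```text
clock: 8.18
eef_pos: [0.5052, -0.0132, 0.2403]
eef_rot: [2.153, 2.287, 0.0]
force: [0.9, 0.6, -0.3]
finger_gap: 0.012
grip_force: 39.1
```

Emit:
arm_command:
  commands:
    - {"hand": 1, "dx": 0, "dy": 0, "dz": 0, "ax": 0, "ay": 0, "az": 0}

```text
clock: 8.3
eef_pos: [0.5052, -0.0128, 0.2402]
eef_rot: [2.155, 2.286, -0.0]
force: [-0.5, -0.3, 0.3]
finger_gap: 0.0122
grip_force: 39.1
```

```bash
python3 look.py w4.png
```

```text
[ 0.5052 -0.0128  0.2402] [-0.15  0.06 -0.27  1.24 -0.    1.36]
link_center 0.96 [315.7 249.3] 5458 [[ 0.5103 -0.1117  0.008 ]]
tester 0.62 [336.7 103. ] 18986 [[0.5217 0.0574 0.02  ]]
tester 0.56 [344.1 193.7] 2141 [[ 0.5371 -0.0377  0.02  ]]
gauge_pin 0.8 [331.6  93.3] 682 [[0.5144 0.0664 0.052 ]]
pull_pin 0.58 [340.5 193.6] 2162 [[ 0.5302 -0.0289  0.052 ]]
pull_grip 0.69 [341.3 197.2] 2165 [[ 0.5278 -0.0215  0.09  ]]
pull_grip 0.16 [331.   92.7] 635 [[0.5123 0.0665 0.09  ]]
band_mid 0.63 [298.6   2.5] 108 [[0.4811 0.1388 0.061 ]]
gauge_index 0.73 [329.3  91.9] 661 [[0.5119 0.0674 0.061 ]]
```

View pics/w4.png

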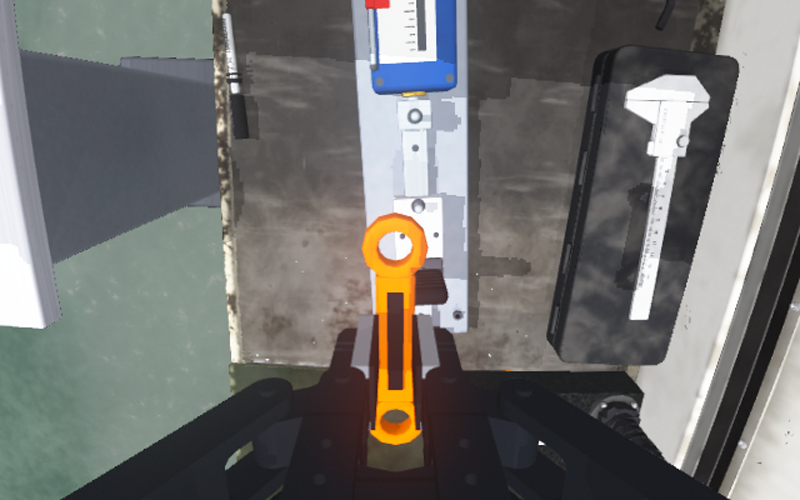

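The pin tops are at (414,117) for the gauge and (418,205) for the puller, in enlarged pixels. The link's front eye is at (394,248) and its rear eye at (396,420), held straight between the pads. The handle is hidden behind the front eye.

```bash
cat > pins.py <<'E'
from h import *
def eyes(f,zt):
    """in-hand link: eye centres from the front/back ellipse of the orange mask"""
    r=env.cut_out("link_center","wrist")[0]
    hsv=cv2.cvtColor(f["frame"],cv2.COLOR_RGB2HSV)
    m=((hsv[...,0]>5)&(hsv[...,0]<22)&(hsv[...,1]>130)&(hsv[...,2]>100))
    m&=cv2.dilate(r["region"].astype(np.uint8),np.ones((9,9)))>0
    return m
E
python3 - <<'E'
from pins import *
s=env.state();f=shot("wrist")
pins=back(f,np.array([[414.5,116.5],[418.3,205.5]])/1.25,.051)
d=pins[0]-pins[1];print(pins.round(4),np.linalg.norm(d),np.degrees(np.arctan2(d[1],d[0])))
zt=s["eef_pos"][2]+.0057
m=eyes(f,zt)
ys,xs=np.nonzero(m);P=back(f,np.c_[xs,ys],zt)[:,:2]
print(cv2.minAreaRect((P*1000).astype(np.float32)))
print("eyes",back(f,np.array([[394,248],[396,422]])/1.25,zt))
print("TCP",s["eef_pos"])
# gauge hole fit
g=cv2.cvtColor(f["frame"],cv2.COLOR_RGB2GRAY)
hole=(~m)[180:215,300:332];n,l,st,ce=cv2.connectedComponentsWithStats(hole.astype(np.uint8));print(st.tolist(),ce)
save(f,"w5.png",(280,60,380,240),4)
h=f["frame"]; cv2.imwrite("pics/w5.png",cv2.resize(cv2.cvtColor(h[60:210,270:390],cv2.COLOR_RGB2BGR),None,fx=4,fy=4,interpolation=cv2.INTER_NEAREST))
E
```

```text
[[0.5139 0.0689 0.051 ]
 [0.522  0.0025 0.051 ]] 0.06689396791971941 96.91814364100472
((504.7901611328125, -9.11178207397461), (21.694293975830078, 92.63591003417969), 4.82513427734375)
eyes [[ 0.50199651  0.0250384   0.24603274]
 [ 0.50719615 -0.04485144  0.24603274]]
TCP [ 0.50498899 -0.01040831  0.24033274]
[[0, 0, 32, 35, 619], [0, 0, 2, 2, 2], [2, 5, 28, 24, 496], [24, 32, 2, 2, 3]] [[15.28917609 17.62520194]
 [ 0.5         0.5       ]
 [15.76814516 16.19354839]
 [24.66666667 32.33333333]]
```

View pics/w5.png

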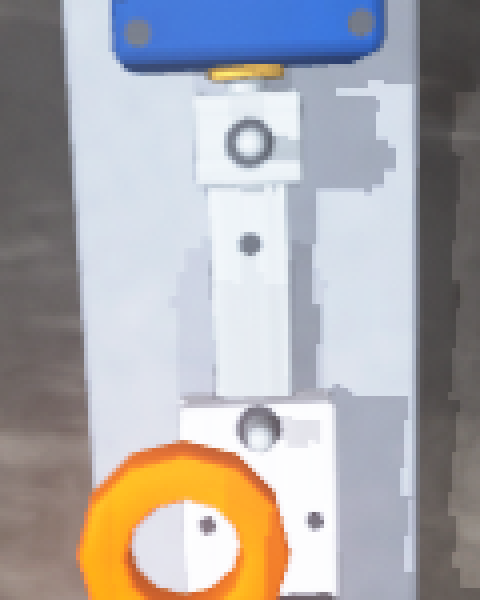

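```bash
python3 - <<'E'
from pins import *
s=env.state();f=shot("wrist")
for z in (.046,.052):
    p=back(f,[[332.1,95.1],[334.6,167]],z);d=p[0]-p[1]
    print(z,p.round(4).tolist(),np.linalg.norm(d).round(4),np.degrees(np.arctan2(d[1],d[0])).round(2),(p.mean(0)).round(4))
# base top edges (two points each)
for e in ([[65,2],[92,490]],[[418,2],[415,590]]):
    q=back(f,np.array(e)/4-.4+[270,60],.02);d=q[0]-q[1];print("edge",q.round(4).tolist(),np.degrees(np.arctan2(d[1],d[0])).round(2))
T=R.from_rotvec(s["eef_rot"]).as_matrix();print("tool x",np.degrees(np.arctan2(T[1,0],T[0,0])),s["eef_pos"])
E
```

```text
0.046 [[0.5148, 0.067, 0.046], [0.5225, -0.0013, 0.046]] 0.0688 96.45 [0.5187 0.0329 0.046 ]
0.052 [[0.5145, 0.067, 0.052], [0.5221, -0.0001, 0.052]] 0.0676 96.45 [0.5183 0.0334 0.052 ]
edge [[0.4679, 0.0976, 0.02], [0.4802, -0.026, 0.02]] 95.67
edge [[0.5549, 0.1033, 0.02], [0.5708, -0.0488, 0.02]] 95.99
tool x 93.61713325400083 [ 0.50504633 -0.01064365  0.24034738]
```

```bash
python3 - <<'E'
from h import *
plan([.5188,.032,.075],np.radians(93.62+1.5-90),step=.05)
E
```

```text
n 4 turn [ 0.     0.    -0.026] dist [ 0.0137  0.0428 -0.1653] j [-0.15  0.06 -0.27  1.24  0.    1.36]
{'dx': 0.052, 'dy': 0.02, 'dz': 0.207, 'ax': 0.0, 'ay': 0.0, 'az': -0.013}
{'dx': 0.052, 'dy': 0.021, 'dz': 0.207, 'ax': 0.0, 'ay': 0.0, 'az': -0.013}
{'dx': 0.052, 'dy': 0.021, 'dz': 0.206, 'ax': 0.0, 'ay': 0.0, 'az': -0.013}
{'dx': 0.052, 'dy': 0.022, 'dz': 0.207, 'ax': 0.0, 'ay': 0.0, 'az': -0.013}
```

Emit:
arm_command:
  commands:
    - {"hand": 1, "dx": 0.104, "dy": 0.041, "dz": 0.207, "ax": 0, "ay": 0, "az": -0.026}
    - {"hand": 1, "dx": 0.104, "dy": 0.043, "dz": 0.207, "ax": 0, "ay": 0, "az": -0.026}
    - {"hand": 1, "dx": 0, "dy": 0, "dz": 0.21, "ax": 0, "ay": 0, "az": 0}
    - {"hand": 1, "dx": 0, "dy": 0, "dz": 0.2, "ax": 0, "ay": 0, "az": 0}
    - {"hand": 1, "dx": 0, "dy": 0, "dz": 0, "ax": 0, "ay": 0, "az": 0}

```text
clock: 9.57
eef_pos: [0.5153, 0.032, 0.0724]
eef_rot: [-2.117, -2.313, 0.008]
force: [-0.3, 0.3, 0.2]
finger_gap: 0.0122
grip_force: 39.1
```

```bash
python3 - <<'E'
from pins import *
s=env.state();f=shot("wrist");print(s["eef_pos"],s["force"])
m=eyes(f,0);zt=s["eef_pos"][2]+.0057
ys,xs=np.nonzero(m);P=back(f,np.c_[xs,ys],zt)[:,:2]
print(cv2.minAreaRect((P*1000).astype(np.float32)))
T=R.from_rotvec(s["eef_rot"]).as_matrix();print("tool x",np.degrees(np.arctan2(T[1,0],T[0,0])))
u=np.array([np.cos(np.radians(96)),np.sin(np.radians(96))])
for k in (.035,-.035):
    print("exp pin top",proj(f,[*(np.array([.5185,.033])+k*u),.052]),"foot",proj(f,[*(np.array([.5185,.033])+k*u),.036]))
save(f,"w6.png",(220,60,420,400),1.75)
E
```

```text
[0.51534517 0.03196549 0.0724464 ] [-0.34588354  0.2799998   0.17568464]
((514.349609375, 33.20710754394531), (21.690902709960938, 92.59691619873047), 4.240560054779053)
tool x 95.07812382118485
exp pin top [[322.65280492 182.76915999]] foot [[322.34855961 175.4929968 ]]
exp pin top [[323.86702582 305.97405733]] foot [[323.5154561  290.45349895]]
```

View pics/w6.png

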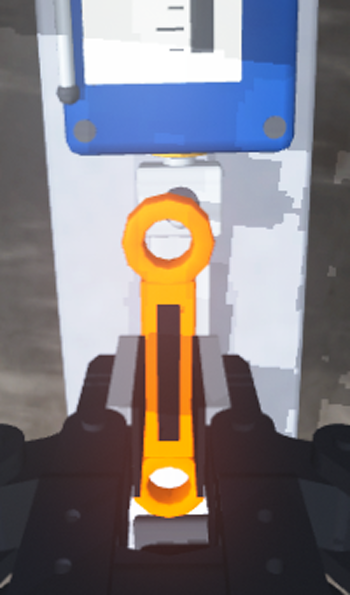

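The front eye at (168,237) sits left of the gauge pin hump at (181,200) by about 4 mm. Yaw and axial position agree with the predicted pin pixels, so I'll shift sideways and lower a little.

Emit:
arm_command:
  commands:
    - {"hand": 1, "dx": 0, "dy": 0.0225, "dz": 0.03, "ax": 0, "ay": 0, "az": -0.015}
    - {"hand": 1, "dx": 0, "dy": 0, "dz": 0.025, "ax": 0, "ay": 0, "az": 0}
    - {"hand": 1, "dx": 0, "dy": 0, "dz": 0, "ax": 0, "ay": 0, "az": 0}

```text
clock: 10.05
eef_pos: [0.5236, 0.032, 0.0647]
eef_rot: [2.112, 2.325, 0.0]
force: [0.2, -0.6, -0.6]
finger_gap: 0.0119
grip_force: 39.1
```

```bash
python3 - <<'E'
from pins import *
s=env.state();f=shot("wrist");print(s["eef_pos"],s["force"])
m=eyes(f,0);zt=s["eef_pos"][2]+.0057
ys,xs=np.nonzero(m);P=back(f,np.c_[xs,ys],zt)[:,:2]
print(cv2.minAreaRect((P*1000).astype(np.float32)))
T=R.from_rotvec(s["eef_rot"]).as_matrix();print("tool x",np.degrees(np.arctan2(T[1,0],T[0,0])))
u=np.array([np.cos(np.radians(96)),np.sin(np.radians(96))])
for k in (.035,-.035):
    print("exp pin top",proj(f,[*(np.array([.5185,.033])+k*u),.052]),"foot",proj(f,[*(np.array([.5185,.033])+k*u),.036]))
save(f,"w7.png",(250,130,390,360),2.5)
E
```

```text
[0.52359655 0.03202044 0.06474494] [ 0.1507086  -0.61326592 -0.57400261]
((523.5845336914062, 33.368492126464844), (21.312318801879883, 92.60526275634766), 6.7611188888549805)
tool x 95.49789230569705
exp pin top [[305.54967329 185.25659413]] foot [[306.45461168 177.41320026]]
exp pin top [[307.90877652 313.09166083]] foot [[308.52037959 296.43601505]]
```

View pics/w7.png

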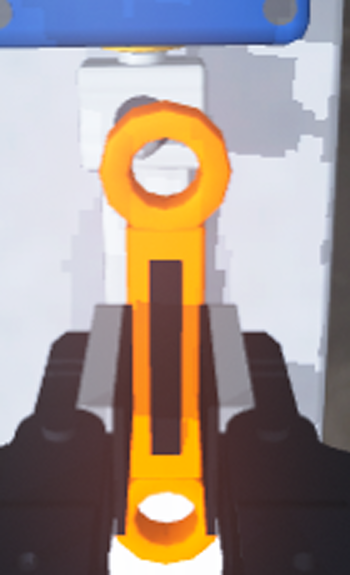

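The sideways move overshot: the earlier one was still settling. The eye is now at (167,170) and the pin hump at (143,105), so I'll move back 4.5 mm and let it settle.

Emit:
arm_command:
  commands:
    - {"hand": 1, "dx": 0, "dy": -0.0225, "dz": 0, "ax": 0, "ay": 0, "az": 0.01}
    - {"hand": 1, "dx": 0, "dy": 0, "dz": 0, "ax": 0, "ay": 0, "az": 0}
    - {"hand": 1, "dx": 0, "dy": 0, "dz": 0, "ax": 0, "ay": 0, "az": 0}
    - {"hand": 1, "dx": 0, "dy": 0, "dz": 0, "ax": 0, "ay": 0, "az": 0}

```text
clock: 10.65
eef_pos: [0.5191, 0.0316, 0.0646]
eef_rot: [2.118, 2.32, 0.0]
force: [-0.8, -0.7, -0.4]
finger_gap: 0.0116
grip_force: 39.1
```

```bash
cat > chk.py <<'E'
from pins import *
s=env.state();f=shot("wrist");print(s["eef_pos"],s["force"])
m=eyes(f,0);zt=s["eef_pos"][2]+.0057
ys,xs=np.nonzero(m);P=back(f,np.c_[xs,ys],zt)[:,:2]
c,wh,a=cv2.minAreaRect((P*1000).astype(np.float32));print(c,wh,a)
T=R.from_rotvec(s["eef_rot"]).as_matrix();print("tool x",np.degrees(np.arctan2(T[1,0],T[0,0])))
u=np.array([np.cos(np.radians(96)),np.sin(np.radians(96))])
for k in (.035,-.035): print("exp foot",proj(f,[*(np.array([.5185,.033])+k*u),.036]),"link eye",proj(f,[*(np.array(c)/1000+k*u),zt]))
E
python3 chk.py
```

```text
[0.51905281 0.0316167  0.06456154] [-0.76844568 -0.67975082 -0.41927353]
(518.0260620117188, 32.864173889160156) (21.68408966064453, 92.61382293701172) 4.381243705749512
tool x 95.21402511233539
exp foot [[315.02522935 177.56476961]] link eye [[313.63238674 196.66596114]]
exp foot [[316.75103679 296.66651061]] link eye [[315.88268354 336.17068837]]
```

Emit:
arm_command:
  commands:
    - {"hand": 1, "dx": 0, "dy": 0.003, "dz": 0.03, "ax": 0, "ay": 0, "az": 0}
    - {"hand": 1, "dx": 0, "dy": 0, "dz": 0.025, "ax": 0, "ay": 0, "az": 0}
    - {"hand": 1, "dx": 0, "dy": 0, "dz": 0.02, "ax": 0, "ay": 0, "az": 0}
    - {"hand": 1, "dx": 0, "dy": 0, "dz": 0, "ax": 0, "ay": 0, "az": 0}

```text
clock: 11.25
eef_pos: [0.519, 0.0317, 0.0489]
eef_rot: [-2.117, -2.319, 0.001]
force: [-0.3, -0.7, -0.9]
finger_gap: 0.0121
grip_force: 39.1
```

```bash
cat >> chk.py <<'E'
import sys
if len(sys.argv)>1: save(f,sys.argv[1],(250,130,390,380),2.3)
E
python3 chk.py w8.png
```

```text
[0.51900772 0.03171379 0.04889573] [-0.30300686 -0.68103204 -0.94665825]Traceback (most recent call last):
  File "chk.py", line 3, in <module>
    m=eyes(f,0);zt=s["eef_pos"][2]+.0057
  File "pins.py", line 4, in eyes
    r=env.cut_out("link_center","wrist")[0]
      ~~~~~~~~~~~~~~~~~~~~~~~~~~~~~~~~~~^^^
IndexError: list index out of range
```

Emit:
arm_command:
  commands:
    - {"hand": 1, "dx": 0, "dy": 0, "dz": 0.025, "ax": 0, "ay": 0, "az": 0}
    - {"hand": 1, "dx": 0, "dy": 0, "dz": 0.02, "ax": 0, "ay": 0, "az": 0}
    - {"hand": 1, "dx": 0, "dy": 0, "dz": 0.005, "ax": 0, "ay": 0, "az": 0}
    - {"hand": 1, "dx": 0, "dy": 0, "dz": 0, "ax": 0, "ay": 0, "az": 0}

```text
clock: 11.85
eef_pos: [0.5197, 0.0317, 0.0412]
eef_rot: [2.118, 2.32, 0.0]
force: [-3.8, -0.1, 13.7]
finger_gap: 0.012
grip_force: 40.9
```

```bash
python3 - <<'E'
from h import *
f=shot("wrist");save(f,"w8.png",(250,110,390,380),2.2);print(env.state()["force"])
E
```

```text
[-4.40874332 -0.76394558 13.69693586]
```

View pics/w8.png

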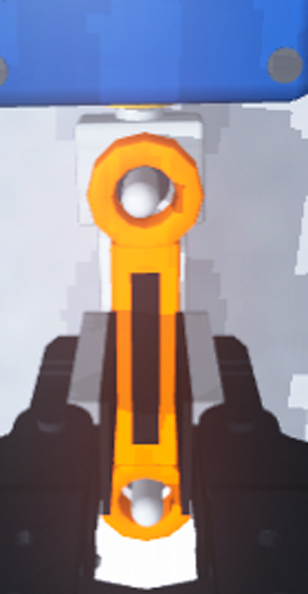

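Both pin tops show inside the two eyes at (142,193) and (147,505), and there's a seating push of about 14 N. I'll release the link.

Emit:
arm_command:
  commands:
    - {"hand": 0.1, "dx": 0, "dy": 0, "dz": -0.005, "ax": 0, "ay": 0, "az": 0}
    - {"hand": 0.1, "dx": 0, "dy": 0, "dz": 0, "ax": 0, "ay": 0, "az": 0}
    - {"hand": 0.1, "dx": 0, "dy": 0, "dz": 0, "ax": 0, "ay": 0, "az": 0}
    - {"hand": 0.1, "dx": 0, "dy": 0, "dz": 0, "ax": 0, "ay": 0, "az": 0}

```text
clock: 12.4
eef_pos: [0.5194, 0.0317, 0.0402]
eef_rot: [-2.118, -2.32, 0.001]
force: [-0.5, -0.2, 1.0]
finger_gap: 0.0381
grip_force: 0.0
```

Emit:
arm_command:
  commands:
    - {"hand": 0.1, "dx": 0, "dy": 0, "dz": -0.15, "ax": 0, "ay": 0, "az": 0}
    - {"hand": 0.1, "dx": 0, "dy": 0, "dz": -0.25, "ax": 0, "ay": 0, "az": 0}
    - {"hand": 0.1, "dx": 0, "dy": 0, "dz": -0.25, "ax": 0, "ay": 0, "az": 0}
    - {"hand": 0.1, "dx": -0.02, "dy": 0, "dz": -0.15, "ax": 0, "ay": 0, "az": 0}
    - {"hand": 0.1, "dx": 0, "dy": 0, "dz": 0, "ax": 0, "ay": 0, "az": 0}

```text
clock: 13.02
eef_pos: [0.5223, 0.0274, 0.2036]
eef_rot: [2.115, 2.316, 0.006]
force: [0.4, -0.3, -1.1]
finger_gap: 0.0385
grip_force: 0.0
```

```bash
python3 - <<'E'
from h import *
s=env.state();print(s["eef_pos"],s["finger_gap"])
f=shot("wrist")
u=np.array([np.cos(np.radians(96)),np.sin(np.radians(96))])
c=np.array([.5187,.033])
for q,z in (("link_center",.044),("pull_pin",.052),("pull_grip",.09),("gauge_pin",.05),("gauge_index",.061),("band_mid",.061)):
    for r in env.cut_out(q,"wrist")[:1]:
        ys,xs=np.nonzero(r["region"]);print(q,round(r["p"],2),np.round(r["xy"],1),r["region"].sum(),xs.min(),xs.max(),ys.min(),ys.max(),back(f,r["xy"],z).round(4))
for k,z in ((.035,.05),(-.035,.05),(-.094,.09)): print(k,proj(f,[*(c+k*u),z]))
hs=cv2.cvtColor(f["frame"],cv2.COLOR_RGB2HSV)
m=((hs[...,0]>5)&(hs[...,0]<22)&(hs[...,1]>150)&(hs[...,2]>120))
n,l,st,ce=cv2.connectedComponentsWithStats(m.astype(np.uint8));i=1+st[1:,4].argmax();ys,xs=np.nonzero(l==i)
print("link",cv2.minAreaRect((back(f,np.c_[xs,ys],.044)[:,:2]*1000).astype(np.float32)))
im=f["frame"];im=cv2.cvtColor(im,cv2.COLOR_RGB2BGR)
cv2.imwrite("pics/w9.png",cv2.resize(im[0:280,220:420],None,fx=2.14,fy=2.14,interpolation=cv2.INTER_CUBIC))
E
```

```text
[0.52233693 0.02741851 0.20358447] 0.03850321978852614
link_center 0.84 [313.2 174.4] 1514 299 324 128 227 [[0.5197 0.0356 0.044 ]]
pull_pin 0.66 [312.2 254.8] 3676 291 334 200 302 [[ 0.5254 -0.0397  0.052 ]]
pull_grip 0.94 [311.9 258.7] 3633 292 334 200 302 [[ 0.524  -0.0248  0.09  ]]
gauge_pin 0.86 [311.6 126.5] 551 290 325 20 148 [[0.5145 0.0781 0.05  ]]
band_mid 0.66 [278.9  41.5] 207 269 289 37 48 [[0.4839 0.141  0.061 ]]
0.035 [[311.13115001 138.71285298]]
-0.035 [[312.48577924 216.03466733]]
-0.094 [[313.47891178 296.49628043]]
link ((519.0933227539062, 31.141334533691406), (21.413434982299805, 92.41644287109375), 5.612800121307373)
```

View pics/w9.png

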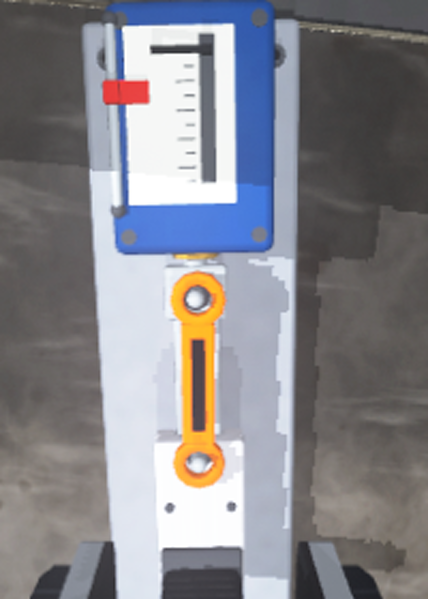

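The link is seated with both pins through its eyes, at (196,297) and (199,461). The pointer bar is at row 48 and the red band at row 92 of the crop. Next I'll turn for the handle.

```bash
python3 - <<'E'
from h import *
f=shot("wrist");u=np.array([np.cos(np.radians(96)),np.sin(np.radians(96))])
a=np.array([[170,48.5],[126,92]])/2.14+[220,0]
for z in (.057,.061):
    p=back(f,a,z)[:,:2];print(z,p.round(4).tolist(),"axial gap",((p[0]-p[1])@u).round(4),"tester y",((p-[.5187,.033])@u).round(4))
s=env.state();T=R.from_rotvec(s["eef_rot"]).as_matrix();print(np.degrees(np.arctan2(T[1,0],T[0,0])),s["joint_positions"])
E
```

```text
0.057 [[0.4936, 0.1562], [0.4791, 0.1404]] axial gap 0.0142 tester y [0.1251 0.1109]
0.061 [[0.4939, 0.1554], [0.4796, 0.1399]] axial gap 0.014 tester y [0.1244 0.1104]
95.21384008503237 [-7.09267164e-02  1.12384843e-01 -2.97009533e-01  1.16392107e+00
  1.80660250e-05  1.40887039e+00]
```

Emit:
arm_command:
  commands:
    - {"hand": 0.1, "dx": 0, "dy": 0, "dz": 0, "ax": 0, "ay": 0, "az": -0.288}
    - {"hand": 0.1, "dx": 0, "dy": 0, "dz": 0, "ax": 0, "ay": 0, "az": -0.288}
    - {"hand": 0.1, "dx": 0, "dy": 0, "dz": 0, "ax": 0, "ay": 0, "az": -0.288}
    - {"hand": 0.1, "dx": 0, "dy": 0, "dz": 0, "ax": 0, "ay": 0, "az": -0.288}
    - {"hand": 0.1, "dx": 0, "dy": 0, "dz": 0, "ax": 0, "ay": 0, "az": -0.288}

```text
clock: 14.05
eef_pos: [0.5196, 0.0278, 0.1998]
eef_rot: [-1.158, -2.919, 0.001]
force: [1.1, -1.3, -0.8]
finger_gap: 0.0384
grip_force: 0.0
```

Emit:
arm_command:
  commands:
    - {"hand": 0.1, "dx": 0, "dy": 0, "dz": 0, "ax": 0, "ay": 0, "az": -0.288}
    - {"hand": 0.1, "dx": 0, "dy": 0, "dz": 0, "ax": 0, "ay": 0, "az": -0.288}
    - {"hand": 0.1, "dx": 0, "dy": 0, "dz": 0, "ax": 0, "ay": 0, "az": -0.288}
    - {"hand": 0.1, "dx": 0, "dy": 0, "dz": 0, "ax": 0, "ay": 0, "az": -0.288}
    - {"hand": 0.1, "dx": 0, "dy": 0, "dz": 0, "ax": 0, "ay": 0, "az": -0.288}

```text
clock: 14.68
eef_pos: [0.5196, 0.0278, 0.1999]
eef_rot: [-0.055, -3.14, -0.0]
force: [-0.5, -0.3, -0.5]
finger_gap: 0.0385
grip_force: 0.0
```

Emit:
arm_command:
  commands:
    - {"hand": 0.1, "dx": 0, "dy": 0, "dz": 0, "ax": 0, "ay": 0, "az": -0.288}
    - {"hand": 0.1, "dx": 0, "dy": 0, "dz": 0, "ax": 0, "ay": 0, "az": 0}
    - {"hand": 0.1, "dx": 0, "dy": 0, "dz": 0, "ax": 0, "ay": 0, "az": 0}

```text
clock: 15.05
eef_pos: [0.5197, 0.0277, 0.2002]
eef_rot: [0.16, -3.137, -0.0]
force: [0.4, 0.3, 0.4]
finger_gap: 0.0384
grip_force: 0.0
```

```bash
python3 - <<'E'
from h import *
plan([.5285,-.0605,.15],np.radians(96.))
f=shot("wrist")
for q,z in (("pull_grip",.09),("gauge_index",.061),("band_mid",.061)):
    for r in env.cut_out(q,"wrist")[:1]: print(q,r["p"],r["xy"],back(f,r["xy"],z))
print(proj(f,[.5285,-.0605,.09]))
E
```

```text
n 3 turn [ 0.    -0.001 -0.003] dist [ 0.0088 -0.0882 -0.0502] j [-0.07  0.11 -0.3   1.16  0.   -0.17]
{'dx': 0.0, 'dy': -0.148, 'dz': 0.084, 'ax': 0.0, 'ay': -0.0, 'az': -0.002}
{'dx': 0.001, 'dy': -0.148, 'dz': 0.083, 'ax': 0.0, 'ay': -0.0, 'az': -0.002}
{'dx': 0.001, 'dy': -0.147, 'dz': 0.084, 'ax': 0.0, 'ay': -0.0, 'az': -0.002}
pull_grip 0.89 [234.3, 185.5] [[ 0.51439954 -0.03512477  0.09      ]]
gauge_index 0.68 [359.0, 177.7] [[0.50511423 0.06270162 0.061     ]]
band_mid 0.69 [453.3, 159.6] [[0.48149003 0.13913444 0.061     ]]
[[201.09936775 199.89797979]]
```

Emit:
arm_command:
  commands:
    - {"hand": 0.1, "dx": 0, "dy": -0.148, "dz": 0.084, "ax": 0, "ay": 0, "az": 0}
    - {"hand": 0.1, "dx": 0, "dy": -0.148, "dz": 0.084, "ax": 0, "ay": 0, "az": 0}
    - {"hand": 0.1, "dx": 0, "dy": -0.148, "dz": 0.084, "ax": 0, "ay": 0, "az": 0}
    - {"hand": 0.1, "dx": 0, "dy": 0, "dz": 0, "ax": 0, "ay": 0, "az": 0}
    - {"hand": 0.1, "dx": 0, "dy": 0, "dz": 0, "ax": 0, "ay": 0, "az": 0}

```text
clock: 15.88
eef_pos: [0.5292, -0.0603, 0.1504]
eef_rot: [-0.163, 3.137, 0.001]
force: [-0.6, 0.4, 0.8]
finger_gap: 0.0383
grip_force: 0.0
```

```bash
python3 - <<'E'
from h import *
s=env.state();f=shot("wrist");print(s["eef_pos"])
u=np.array([np.cos(np.radians(96)),np.sin(np.radians(96))]);v=np.array([u[1],-u[0]]);c=np.array([.5285,-.0605])
box=proj(f,[[*(c+a*.007*u+b*.018*v),.09] for a,b in ((1,1),(1,-1),(-1,-1),(-1,1))]);print("exp top",box.round(1).tolist())
im=cv2.cvtColor(f["frame"],cv2.COLOR_RGB2BGR)
cv2.polylines(im,[np.int32(box*16)],True,(0,255,0),1,shift=4)
x0,y0=np.int32(box.mean(0))-[110,100]
cv2.imwrite("pics/w10.png",cv2.resize(im[max(0,y0):y0+200,x0:x0+220],None,fx=3,fy=3,interpolation=cv2.INTER_CUBIC));print(x0,y0)
E
```

```text
[ 0.52922379 -0.06027927  0.15041012]
exp top [[326.4, 248.1], [326.9, 194.6], [304.1, 194.6], [304.7, 248.1]]
205 121
```

View pics/w10.png

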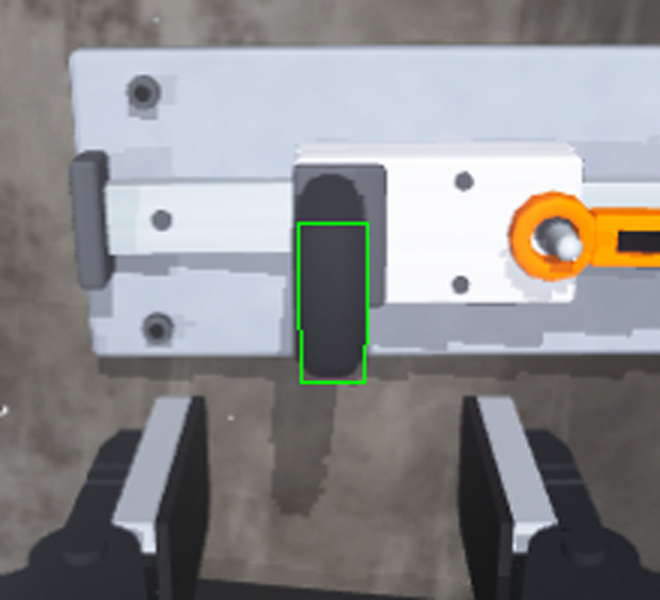

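The predicted handle-top outline (green, centred at (333,302)) matches the black handle, and the fingers straddle it evenly. I'll go down and grip it.

Emit:
arm_command:
  commands:
    - {"hand": 0.1, "dx": 0, "dy": 0, "dz": 0.2, "ax": 0, "ay": 0, "az": 0}
    - {"hand": 0.1, "dx": 0, "dy": 0, "dz": 0.18, "ax": 0, "ay": 0, "az": 0}
    - {"hand": 0.1, "dx": 0, "dy": 0, "dz": 0.105, "ax": 0, "ay": 0, "az": 0}
    - {"hand": 0.1, "dx": 0, "dy": 0, "dz": 0, "ax": 0, "ay": 0, "az": 0}
    - {"hand": 0.1, "dx": 0, "dy": 0, "dz": 0, "ax": 0, "ay": 0, "az": 0}

```text
clock: 16.55
eef_pos: [0.5303, -0.0603, 0.0545]
eef_rot: [-0.165, 3.135, -0.001]
force: [1.6, 0.4, 0.0]
finger_gap: 0.0384
grip_force: 0.0
```

Emit:
arm_command:
  commands:
    - {"hand": 1, "dx": 0, "dy": 0, "dz": 0, "ax": 0, "ay": 0, "az": 0}
    - {"hand": 1, "dx": 0, "dy": 0, "dz": 0, "ax": 0, "ay": 0, "az": 0}
    - {"hand": 1, "dx": 0, "dy": 0, "dz": 0, "ax": 0, "ay": 0, "az": 0}
    - {"hand": 1, "dx": 0, "dy": 0, "dz": 0, "ax": 0, "ay": 0, "az": 0}
  force: 60

```text
clock: 17.05
eef_pos: [0.5305, -0.061, 0.0547]
eef_rot: [-0.164, 3.135, -0.001]
force: [-1.2, -0.0, 6.3]
finger_gap: 0.0135
grip_force: 59.1
```

```bash
cat > g.py <<'E'
from h import *
u=np.array([np.cos(np.radians(96)),np.sin(np.radians(96))])
ps=[];fs=[]
for c in ("scene","side","wrist","scene"):
    f=shot(c);s=env.state();ps.append(s["eef_pos"]);fs.append(s["force"])
    if c=="wrist": continue
    for q in ("band_mid","gauge_index","gauge_pin","link_center"):
        for r in env.cut_out(q,c)[:1]: print(c,q,round(r["p"],2),np.round(r["xy"],1),back(f,r["xy"],.061).round(4))
p=np.mean(ps,0);F=np.mean(fs,0);print("pos",p.round(4),"axial",(p[:2]@u).round(4),"F",F.round(2),"axial F",(F[:2]@u).round(2),s["finger_gap"],s["grip_force"])
E
python3 g.py
```

```text
scene band_mid 0.64 [308.3 230.2] [[0.4646 0.0839 0.061 ]]
scene gauge_pin 0.51 [305.7 230.1] [[0.4687 0.0886 0.061 ]]
scene link_center 0.67 [311.9 220.3] [[0.4931 0.0533 0.061 ]]
scene gauge_pin 0.54 [308.  229.6] [[0.467  0.0831 0.061 ]]
scene link_center 0.5 [312.  216.6] [[0.5063 0.0436 0.061 ]]
pos [ 0.5305 -0.061   0.0547] axial -0.1161 F [-0.87 -0.56  6.7 ] axial F -0.47 0.013240074157232952 59.14974510669708
```

Emit:
arm_command:
  commands:
    - {"hand": 1, "dx": 0, "dy": -0.015, "dz": 0, "ax": 0, "ay": 0, "az": 0}
    - {"hand": 1, "dx": 0, "dy": -0.015, "dz": 0, "ax": 0, "ay": 0, "az": 0}
    - {"hand": 1, "dx": 0, "dy": -0.015, "dz": 0, "ax": 0, "ay": 0, "az": 0}
    - {"hand": 1, "dx": 0, "dy": -0.015, "dz": 0, "ax": 0, "ay": 0, "az": 0}
    - {"hand": 1, "dx": 0, "dy": 0, "dz": 0, "ax": 0, "ay": 0, "az": 0}

```text
clock: 18.48
eef_pos: [0.5316, -0.0709, 0.0547]
eef_rot: [-0.166, 3.134, 0.006]
force: [-0.4, 5.3, 8.2]
finger_gap: 0.0131
grip_force: 59.3
```

Emit:
arm_command:
  commands:
    - {"hand": 1, "dx": 0, "dy": 0, "dz": 0, "ax": 0, "ay": 0, "az": 0}
    - {"hand": 1, "dx": 0, "dy": 0, "dz": 0, "ax": 0, "ay": 0, "az": 0}

```text
clock: 18.73
eef_pos: [0.5316, -0.0708, 0.0547]
eef_rot: [-0.166, 3.134, 0.006]
force: [-0.3, 7.2, 8.4]
finger_gap: 0.0131
grip_force: 59.3
```

```bash
python3 g.py
```

```text
scene band_mid 0.29 [339.2 208.5] [[ 0.4935 -0.0338  0.061 ]]
scene link_center 0.68 [312.9 217.9] [[0.5002 0.0452 0.061 ]]
side link_center 0.6 [316.1 227.1] [[0.5195 0.0518 0.061 ]]
scene gauge_index 0.51 [307.  228.4] [[0.4725 0.0822 0.061 ]]
scene gauge_pin 0.54 [309.1 229.2] [[0.4668 0.0801 0.061 ]]
scene link_center 0.66 [311.2 218.1] [[0.5021 0.0491 0.061 ]]
pos [ 0.5316 -0.0708  0.0547] axial -0.126 F [-0.95  6.24  7.39] axial F 6.31 0.013403997720940192 59.272388219833374
```

Emit:
arm_command:
  commands:
    - {"hand": 1, "dx": 0, "dy": -0.01, "dz": 0, "ax": 0, "ay": 0, "az": 0}
    - {"hand": 1, "dx": 0, "dy": -0.01, "dz": 0, "ax": 0, "ay": 0, "az": 0}
    - {"hand": 1, "dx": 0, "dy": -0.01, "dz": 0, "ax": 0, "ay": 0, "az": 0}
    - {"hand": 1, "dx": 0, "dy": -0.01, "dz": 0, "ax": 0, "ay": 0, "az": 0}
    - {"hand": 1, "dx": 0, "dy": 0, "dz": 0, "ax": 0, "ay": 0, "az": 0}

```text
clock: 20.15
eef_pos: [0.5324, -0.0779, 0.0547]
eef_rot: [-0.167, 3.134, 0.009]
force: [-1.2, 9.0, 8.5]
finger_gap: 0.0132
grip_force: 59.3
```

Emit:
arm_command:
  commands:
    - {"hand": 1, "dx": 0, "dy": 0, "dz": 0, "ax": 0, "ay": 0, "az": 0}
    - {"hand": 1, "dx": 0, "dy": 0, "dz": 0, "ax": 0, "ay": 0, "az": 0}

```text
clock: 20.4
eef_pos: [0.5324, -0.0779, 0.0547]
eef_rot: [-0.167, 3.134, 0.009]
force: [-0.8, 8.9, 8.6]
finger_gap: 0.0134
grip_force: 59.3
```

```bash
cat >> g.py <<'E'
f=shot("scene");save(f,"s1.png",(260,190,360,260),8)
f=shot("wrist")
# gauge-pin-side link eye in wrist picture: hot orange extent
hs=cv2.cvtColor(f["frame"],cv2.COLOR_RGB2HSV);m=((hs[...,0]>5)&(hs[...,0]<22)&(hs[...,1]>150)&(hs[...,2]>120));ys,xs=np.nonzero(m)
P=back(f,np.c_[xs,ys],.044)[:,:2]@u;print("wrist orange axial range",P.min().round(4),P.max().round(4),xs.max())
E
python3 g.py
```

```text
scene gauge_index 0.4 [309.1 228.5] [[0.4691 0.0785 0.061 ]]
scene link_center 0.67 [314.4 216.2] [[0.504  0.0378 0.061 ]]
side gauge_index 0.74 [316.5 243.7] [[0.4947 0.1155 0.061 ]]
side gauge_pin 0.74 [198.9 291.3] [[0.671  0.3436 0.061 ]]
scene gauge_index 0.47 [306.7 228.5] [[0.4726 0.083  0.061 ]]
scene gauge_pin 0.65 [305.7 226.3] [[0.4815 0.0798 0.061 ]]
scene link_center 0.46 [316.9 214.8] [[0.5053 0.0291 0.061 ]]
pos [ 0.5323 -0.0779  0.0547] axial -0.1331 F [0.08 9.84 8.09] axial F 9.78 0.01307576440915472 59.3113249540329
wrist orange axial range -0.0842 0.0255 620
```

Emit:
arm_command:
  commands:
    - {"hand": 1, "dx": 0, "dy": -0.009, "dz": 0, "ax": 0, "ay": 0, "az": 0}
    - {"hand": 1, "dx": 0, "dy": -0.008, "dz": 0, "ax": 0, "ay": 0, "az": 0}
    - {"hand": 1, "dx": 0, "dy": 0, "dz": 0, "ax": 0, "ay": 0, "az": 0}
    - {"hand": 1, "dx": 0, "dy": 0, "dz": 0, "ax": 0, "ay": 0, "az": 0}
    - {"hand": 1, "dx": 0, "dy": 0, "dz": 0, "ax": 0, "ay": 0, "az": 0}

```text
clock: 21.92
eef_pos: [0.5327, -0.0808, 0.0547]
eef_rot: [-0.167, 3.134, 0.01]
force: [-0.2, 10.1, 7.7]
finger_gap: 0.0134
grip_force: 59.3
```

```bash
python3 g.py | tail -2; python3 - <<'E'
from h import *
u=np.array([np.cos(np.radians(96)),np.sin(np.radians(96))])
f=shot("wrist");r=env.cut_out("link_center","wrist")[:1]
hs=cv2.cvtColor(f["frame"],cv2.COLOR_RGB2HSV);m=((hs[...,0]>5)&(hs[...,0]<22)&(hs[...,1]>150)&(hs[...,2]>120))
n,l,st,ce=cv2.connectedComponentsWithStats(m.astype(np.uint8))
for i in np.argsort(-st[1:,4])[:3]+1:
    ys,xs=np.nonzero(l==i);P=back(f,np.c_[xs,ys],.044)[:,:2]@u;print(st[i],P.min().round(4),P.max().round(4))
# side camera: red band / dark pointer along the scale, in tester y at z=.061
for c in ("side","scene"):
    f=shot(c);h=cv2.cvtColor(f["frame"],cv2.COLOR_RGB2HSV)
    v=np.array([u[1],-u[0]])
    print(c,"pts",proj(f,[[*(np.array([.5187,.033])+y*u+x*v),.061] for y,x in ((.11,-.028),(.11,-.012),(.1245,-.012))]).round(1).tolist())
    red=((h[...,0]<6)|(h[...,0]>174))&(h[...,1]>150)&(h[...,2]>100)
    ys,xs=np.nonzero(red);P=(back(f,np.c_[xs,ys],.061)[:,:2]-[.5187,.033])@np.c_[u,v]
    k=(P[:,0]>.06)&(P[:,0]<.15)&(abs(P[:,1])<.06);print(k.sum(),P[k].mean(0) if k.any() else "")
    # brightness profile along tester y across the scale
    for x in (-.016,-.012,-.008,-.004,0):
        yy=np.arange(.086,.136,.003)
        q=proj(f,[[*(np.array([.5187,.033])+y*u+x*v),.058] for y in yy]).astype(np.float32)
        g=cv2.remap(f["frame"],q[:,0].reshape(1,-1),q[:,1].reshape(1,-1),cv2.INTER_LINEAR)[0].astype(int)
        print(x,[f"{a.min()}" for a in g])
E
```

```text
pos [ 0.5327 -0.0808  0.0547] axial -0.1361 F [-0.36 10.19  8.83] axial F 10.17 0.013164770828694551 59.34286594390869
wrist orange axial range -0.0872 0.0254 625
[ 415  230  180   45 4348] -0.0872 0.0081
[615 227  11  30 101] 0.0168 0.0255
side pts [[319.0, 251.0], [312.5, 250.0], [310.9, 253.9]]
13 [ 0.11310935 -0.02195848]
-0.016 ['158', '159', '159', '159', '158', '161', '138', '66', '20', '48', '109', '148', '161', '161', '160', '160', '148']
-0.012 ['158', '159', '160', '159', '160', '155', '131', '95', '80', '111', '133', '151', '162', '159', '161', '162', '157']
-0.008 ['161', '161', '161', '161', '160', '155', '137', '81', '83', '131', '160', '160', '160', '160', '158', '159', '148']
-0.004 ['156', '150', '158', '157', '155', '155', '139', '71', '83', '126', '145', '141', '155', '159', '160', '161', '158']
0 ['149', '132', '131', '133', '140', '154', '141', '92', '66', '102', '135', '151', '143', '123', '126', '157', '148']
scene pts [[285.2, 235.8], [281.1, 232.9], [276.1, 235.4]]
8 [ 0.11155234 -0.02731398]
-0.016 ['133', '133', '133', '133', '133', '128', '105', '75', '59', '83', '122', '134', '132', '133', '133', '130', '109']
-0.012 ['132', '132', '133', '134', '132', '130', '120', '95', '75', '109', '130', '131', '132', '130', '131', '130', '106']
-0.008 ['125', '130', '132', '130', '130', '130', '120', '81', '74', '110', '124', '128', '129', '122', '124', '131', '114']
-0.004 ['116', '124', '122', '119', '120', '120', '100', '59', '71', '105', '109', '117', '110', '110', '119', '129', '120']
0 ['97', '96', '97', '96', '100', '93', '65', '47', '62', '74', '79', '83', '80', '80', '89', '105', '104']
```

```bash
python3 - <<'E'
from h import *
u=np.array([np.cos(np.radians(96)),np.sin(np.radians(96))]);v=np.array([u[1],-u[0]])
yy=np.arange(.086,.136,.001);D=[]
for c in ("side","scene"):
    f=shot(c)
    for x in (-.03,-.026,-.022,-.018,-.012,-.008):
        q=proj(f,[[*(np.array([.5187,.033])+y*u+x*v),.06] for y in yy]).astype(np.float32)
        g=cv2.remap(f["frame"],q[:,0].reshape(1,-1),q[:,1].reshape(1,-1),cv2.INTER_LINEAR)[0].astype(float)
        red=np.clip(g[:,0]-np.maximum(g[:,1],g[:,2])-25,0,None); dk=np.clip(110-g[:,0],0,None)
        k=slice(10,40);print(c,x,"red",red.sum().round(),((yy*red).sum()/max(red.sum(),1)).round(4),"dark",((yy*dk)[k].sum()/max(dk[k].sum(),1)).round(4))
E
```

```text
side -0.03 red 0.0 0.0 dark 0.1097
side -0.026 red 865.0 0.1119 dark 0.106
side -0.022 red 771.0 0.1128 dark 0.0
side -0.018 red 624.0 0.1129 dark 0.0
side -0.012 red 12.0 0.111 dark 0.0
side -0.008 red 0.0 0.0 dark 0.1109
scene -0.03 red 368.0 0.111 dark 0.1041
scene -0.026 red 333.0 0.1109 dark 0.1099
scene -0.022 red 265.0 0.1111 dark 0.1111
scene -0.018 red 75.0 0.1108 dark 0.1121
scene -0.012 red 0.0 0.0 dark 0.1106
scene -0.008 red 0.0 0.0 dark 0.11
```

```bash
python3 -c "
from bench import env
print(env.close_job())"
```

```text
the job is handed in; nothing more can be done
None
```

The job is handed in: the link is on both pins, the gripper still holds the handle, and by my camera measurements the pointer stands within about 2 mm of the red band's middle (limit 4 mm). I viewed 11 pictures, one over your limit of 10.

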